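# Fetch the hemmed-in test disc

### The arm

A 7-joint arm with a two-finger parallel gripper is mounted at the origin on a cart in front of the work surface, level with it; the furniture and walls round the work are solid. World frame = base frame: x ahead of the robot, y to its left, z up, the work surface at z = 0. Lengths are in m, angles in rad, forces in N, time in s.
With the tool pointing down it reaches from about 0.4 to 0.9 m from the base axis. Payload 5.5 kg.
Tool frame: the origin (TCP) lies on the centre line of the jaws, within the pads' length; the fingertips stand 19 mm ahead of it and the grasp point (between the pads) is the TCP (r.tip_extent is the distance from the TCP to the fingertips, in m); z points along the fingers, y is the line along which they close (so a half turn about z gives the same grasp; the last joint's range is limited). The gripper opens to 92 mm and grips with 3 to 60 N. Pads are 19 mm wide; open, the fingers measure 130 mm over their backs; the gripper's body (75 mm by 190 mm) begins 47 mm behind the grasp point.
Start: joints at [-0.887, 0.501, -0.427, 1.55, 0.221, 1.138, -0.21], TCP at [0.265, 0.593, 0.246] pointing down, gripper open.
Joint ranges: [-2.88, 2.88], [-0.31, 2.03], [-1.54, 1.56], [0.2, 2.42], [-1.41, 4.55], [0.19, 2.02], [-2.57, 2.57]. Speed limits (rad/s): [2.57, 2.57, 3.14, 3.14, 3.14, 3.14, 3.14].

### API

Orientations are given as a rotation vector (axis times angle).
In Python, from rig import telemetry, vision, r gives the robot as it stands.
- The arm moves only by the tool apply_moves, never from a script. Its argument "rows" is a list that holds one entry, the list of rows, each a list of 4 numbers: the shift along the tool's x, y, z in cm, then the turn about the tool's z in rad. A call has 1 to 10 rows; each row is the pose to reach, as a shift and turn from the pose commanded when the call began, along the tool's axes at that moment; what a row does not reach only later rows make up. A row lasts 1/10 s, in which the tool goes at most 50 mm and 8.59 degrees, less where a joint would pass 70% of its speed; a pose out of reach is approached as far as the arm can. A call with a gripper value outside its range is refused whole. "claw" is the finger opening in cm, from 0 to 9.18, set as the call begins (left out, the last holds). The fingers move at their own pace and stop on an object; "force" is the grip in N (left out, the last holds). Time passes only in rows, so rows that repeat a pose let the fingers close. It gives the time, the measured TCP pose, the force, the opening and the grip force at its end, in the units of the state.
- telemetry.state(): the state, without advancing time (a new reading comes with each control period).
- vision.snapshot(name): name is "scene" or "top" or "wrist"; returns the picture (420x560x3 uint8, red, green, blue); there is no depth.
- vision.camera_info(name): a dict with "mtx" (3x3 intrinsics, pixels), "position" and "orientation" of the camera in the world; the wrist camera has in their place "mount" (4x4, takes a point from camera to tool coordinates, whose origin is the TCP and whose axes are the flange's). Camera axes: x right, y down, z forward; pixel columns grow to the right and rows downward; lengths in m; the calibration is good to about 2 mm. A picture is of the moment at which its call begins: read the wrist's pose just before it. camera_info takes no time and is no camera call.
- r.hand_in(): hands the job in; it is judged then, once.
The state is a dict: "clock": time; "q": joint angles; "qd": joint speeds; "joint_torque": joint torques, N m; "eef_pos": TCP position; "tool_rot": TCP orientation; "contact_force": force on the tool from outside, world axes, zero at the start; "torque": the same for the moment, N m; "finger_gap": finger opening in m; "grip_force": force on a finger pad.
Only numpy, scipy, OpenCV 4.12 (cv2) and the standard library are available. Lean on these libraries where they do the work, as an engineer would, in place of code of your own. Each camera call takes 0.05 s, during which the arm holds its last target. There are 200 camera calls.

### The job

The flat steel test disc on the metal tray is hemmed in by a dropper bottle, a capped vial and a plain upright cylinder. First set those three upright in free space on the rubber side mat, touching none of the things lying there, with the disc still in its place; then lay the disc flat inside the ring of the round stage while the three wait on the mat. Finally put each of the three back upright on the tray where it stood, leaving the mat's own things undisturbed.

Things in the scene. Friction and masses are not known exactly. Their poses are not given: they have to be found in the camera images.
- tray: fixed, open, square bare-metal tray, 165 x 165 mm, rim 10 mm high and 4 mm thick; origin under its centre on the worktop, z up; its inner floor is 4 mm above the worktop. It stands on one side (left or right) of the robot's middle line, the mat on the other
- mat: fixed dark rubber side mat, 180 mm along its x, 250 mm along its y, 4 mm thick; origin under its centre on the worktop. Beware: a fixed computer screen stands behind the stage and the left place, its face at x = 0.62 m, y from -0.07 to 0.44 m, 80 to 390 mm high: swing from side to side in front of it. A microscope head hangs at the right, y below -0.42 m
- stage: fixed round grey specimen stage, 90 mm diameter, top face 8 mm above the worktop, with a raised steel ring at its centre: inside diameter 46 mm, outside 57 mm, 3 mm high. Origin under its centre on the worktop; the disc lies on the 8 mm face inside the ring
- disc: flat turned steel test disc, 30 mm diameter, 12 mm high, lying on the tray floor; origin at the centre of its underside, z its axis
- dropper: amber dropper bottle with a black rubber bulb, standing; body 33 mm diameter up to 66 mm, collar 20 mm diameter from 66 to 80 mm, bulb 12 mm diameter up to 103 mm; origin at the centre of its underside, z up along it (it may lean by 2 to 3 degrees on its slightly uneven foot). It is the tallest of the three and can be in the way of the gripper's body over its neighbours on the tray
- vial: glass sample vial with a ribbed white cap, standing; 16 mm diameter (cap 15 mm, from 36 mm up), 47 mm high; origin at the centre of its underside, z up along it
- cylinder: plain turned cylinder without a cap, light brown, standing; 16 mm diameter, 30 mm high; origin at the centre of its underside, z up along it. Dropper, vial and cylinder stand about 42 mm from the disc's centre, 120 degrees apart, in any order and direction; grasped across the line to the disc's centre, one finger comes over the disc, which is lower
- tape: roll of tan tape lying flat on the mat, 70 mm diameter, 19 mm high, a bystander; origin at the centre of its underside
- cup: small round steel cup standing on the mat, 60 mm diameter, 30 mm high, a bystander; origin at the centre of its underside
- notes: pad of yellow notes lying on the mat, within 76 mm along its x and 74 mm along its y, 11 mm high, a bystander; origin at the centre of its underside
There are look-alikes about, which are no part of the job. Leave any turquoise look-alike of the dropper alone.

How it is judged:
On the way, in this order (a step that is already met when the one before it is completed fails the run):
1. dropper bottle, vial and cylinder all stand upright and released on the mat, the disc still in its place on the tray (x of dropper in the frame of mat between -0.083 and 0.083 m and y of dropper in the frame of mat between -0.118 and 0.118 m and z of dropper in the frame of mat between 0.001 and 0.008 m and angle between each of dropper, vial, cylinder's own z axis and vertical below 0.15 rad and contact force between each of dropper, vial, cylinder and the fingers below 0.1 N and linear speed of each of dropper, vial, cylinder below 0.02 m/s and x of vial in the frame of mat between -0.083 and 0.083 m and y of vial in the frame of mat between -0.118 and 0.118 m and z of vial in the frame of mat between 0.001 and 0.008 m and x of cylinder in the frame of mat between -0.083 and 0.083 m and y of cylinder in the frame of mat between -0.118 and 0.118 m and z of cylinder in the frame of mat between 0.001 and 0.008 m and distance of disc from where it was at the start of the episode below 0.02 m), for 0.2 s.
2. the disc lies released and flat inside the ring of the stage while the three still stand on the mat (horizontal distance between disc and stage below 0.0105 m and z of disc in the frame of stage between 0.005 and 0.0105 m and angle between each of disc, dropper, vial, cylinder's own z axis and vertical below 0.15 rad and contact force between each of disc, dropper, vial, cylinder and the fingers below 0.1 N and linear speed of each of disc, dropper, vial, cylinder below 0.02 m/s and x of dropper in the frame of mat between -0.083 and 0.083 m and y of dropper in the frame of mat between -0.118 and 0.118 m and z of dropper in the frame of mat between 0.001 and 0.008 m and x of vial in the frame of mat between -0.083 and 0.083 m and y of vial in the frame of mat between -0.118 and 0.118 m and z of vial in the frame of mat between 0.001 and 0.008 m and x of cylinder in the frame of mat between -0.083 and 0.083 m and y of cylinder in the frame of mat between -0.118 and 0.118 m and z of cylinder in the frame of mat between 0.001 and 0.008 m), for 0.2 s.
At the end, for the whole second after the job is handed in: The disc lies flat and released inside the stage's ring (centre within 10.5 mm of the stage's centre), and the dropper bottle, vial and cylinder each stand upright (within 0.15 rad), released and at rest, within 14 mm of where each stood at the start (horizontal distance between disc and stage below 0.0105 m and z of disc in the frame of stage between 0.005 and 0.0105 m and angle between each of disc, dropper, vial, cylinder's own z axis and vertical below 0.15 rad and contact force between each of disc, dropper, vial, cylinder and the fingers below 0.1 N and linear speed of each of disc, dropper, vial, cylinder below 0.02 m/s and distance of each of dropper, vial, cylinder from where it was at the start of the episode below 0.014 m); the robot touches nothing.
It fails at once if a thing lying on the mat is shifted by more than 10 mm (distance of any of tape, cup, notes from where it was at the start of the episode above 0.01 m).
It fails at once if the dropper bottle, vial or cylinder touches a thing lying on the mat (contact force between any of dropper, vial, cylinder and tape above 0.2 N or contact force between any of dropper, vial, cylinder and cup above 0.2 N or contact force between any of dropper, vial, cylinder and notes above 0.2 N).
It also fails if it takes over 141 s, if anything falls off the work surface, if the arm or the gripper's body presses on something with over 40 N, if the wrist force passes 120 N, or if a joint passes its speed limit or range.

## Working session

There is one attempt and no reset: what is moved stays moved. The work goes in short steps, Python scripts to look and compute and a tool call to move; the robot and the scene stay as the last step left them, time stands still between calls to the robot, and variables do not carry over. Pictures are saved under pics/ and viewed, at most 14 in all, crops included, and the job is handed in when it is done.

Besides the shell and the picture viewer there is one more tool, called as a command line: name --argument value ..., lists and objects as JSON in quotes. apply_moves: Moves the arm, as the interface text tells. Its arguments: {"type":"object","properties":{"rows":{"type":"array"},"claw":{"type":"number"},"force":{"type":"number"}},"required":["rows"]}

```bash
ls; mkdir -p pics; python3 - <<'E'
from rig import telemetry, vision, r
import cv2
print(telemetry.state())
for n in ("scene","top"):
    cv2.imwrite(f"pics/{n}0.png",vision.snapshot(n)[:,:,::-1]); print(vision.camera_info(n))
print(vision.camera_info("wrist"), r.tip_extent)
E
```

```text
pics
{'clock': 0.0, 'q': array([-0.88678669,  0.50186441, -0.4267967 ,  1.55143756,  0.22077028,
        1.13832037, -0.21030443]), 'qd': array([ 0.00035644, -0.00144533, -0.00049521, -0.00175083, -0.00081287,
        0.00115195, -0.00047315]), 'joint_torque': array([ 2.11457109e-05, -5.66596019e+01, -5.81610337e+00, -2.79107577e+01,
       -6.85872068e-02,  3.08168982e-02,  1.85103022e-04]), 'eef_pos': array([0.26528228, 0.59266791, 0.24467361]), 'tool_rot': array([-6.55971776e-01, -3.07182536e+00,  3.00315958e-03]), 'contact_force': array([-0.81254696,  0.53127508, -0.54627131]), 'torque': array([-0.03533136,  0.01226716, -0.01176617]), 'grip_force': 0.0, 'finger_gap': 0.09174107489957917}
{'mtx': array([[426.57368688,   0.        , 283.41157131],
       [  0.        , 426.57368688, 217.31929832],
       [  0.        ,   0.        ,   1.        ]]), 'position': array([-0.28851343,  0.45979234,  0.67757598]), 'orientation': array([-1.22209038,  2.13048706, -1.08920891])}
{'mtx': array([[392.26549197,   0.        , 280.25966524],
       [  0.        , 392.26549197, 215.49339382],
       [  0.        ,   0.        ,   1.        ]]), 'position': array([0.39384013, 0.01875724, 1.09063125]), 'orientation': array([-2.21317086,  2.15930469, -0.09231573])}
{'mtx': array([[341.56000445,   0.        , 281.46702865],
       [  0.        , 341.56000445, 201.67581788],
       [  0.        ,   0.        ,   1.        ]]), 'mount': array([[ 5.39084850e-04, -9.57224105e-01, -2.89347061e-01,
         7.86451982e-02],
       [ 9.99999850e-01,  4.88998091e-04,  2.45393920e-04,
        -1.38174671e-04],
       [-9.34068148e-05, -2.89347150e-01,  9.57224226e-01,
        -1.38758144e-01],
       [ 0.00000000e+00,  0.00000000e+00,  0.00000000e+00,
         1.00000000e+00]])} 0.019
```

View pics/top0.png

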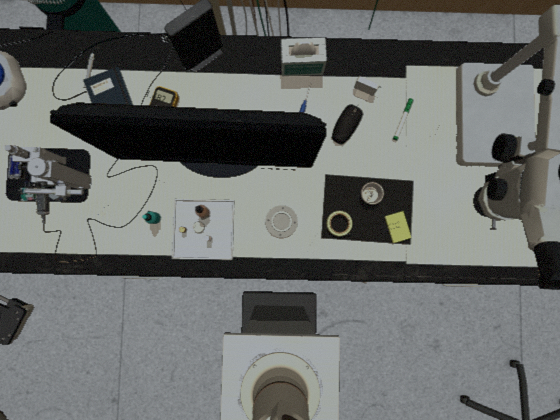

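View pics/scene0.png

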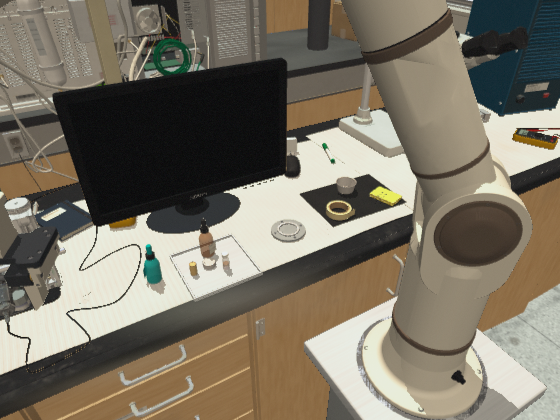

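The top view shows the tray at about (204,230) with the dark dropper at (202,211), the tan cylinder at (184,230), the white vial at (210,240) and the disc at (199,227). The stage is at (281,222). On the mat, the cup is at (372,194), the tape at (339,223) and the notes at (398,227). The turquoise look-alike at (152,217) lies outside the tray.

```bash
cat > h.py <<'E'
from rig import telemetry, vision, r
import cv2, numpy as np
from scipy.spatial.transform import Rotation as R
def cam(n, st=None):
    i=vision.camera_info(n); K=i["mtx"]
    if n=="wrist":
        T=np.eye(4); T[:3,:3]=R.from_rotvec(st["tool_rot"]).as_matrix(); T[:3,3]=st["eef_pos"]
        T=T@i["mount"]; return K,T[:3,:3],T[:3,3]
    return K,R.from_rotvec(i["orientation"]).as_matrix(),np.array(i["position"])
def pt(c,uv,z):
    K,Rm,p=c; d=Rm@np.linalg.inv(K)@np.array([*uv,1.]); return p+d*(z-p[2])/d[2]
def pix(c,X):
    K,Rm,p=c; v=K@Rm.T@(np.asarray(X)-p); return v[:2]/v[2]
def shot(n,f=None):
    st=telemetry.state(); im=vision.snapshot(n)[:,:,::-1].copy()
    if f: cv2.imwrite(f"pics/{f}.png",im)
    return im,cam(n,st)
def rel(target, yaw=None):
    """shift in tool axes (cm) to the world target; turn for the tool y axis to lie at world angle yaw"""
    st=telemetry.state(); Rm=R.from_rotvec(st["tool_rot"]).as_matrix()
    s=Rm.T@(np.asarray(target)-st["eef_pos"])*100
    t=0
    if yaw is not None:
        y=Rm[:,1]; a=np.arctan2(y[1],y[0]); t=-(((yaw-a)+np.pi/2)%np.pi-np.pi/2)
    return np.round(s,2),np.round(t,3),"q7",round(st["q"][6],2)
E
python3 - <<'E'
from h import *
im=cv2.imread("pics/top0.png"); c=cam("top")
a=cv2.resize(im[190:270,130:240],None,fx=7,fy=7,interpolation=cv2.INTER_CUBIC); cv2.imwrite("pics/tray0.png",a)
for n,uv,z in [("disc",(199,227),.016),("dropbase",(203,214),.03),("cyl",(183,231),.034),("vial",(210,238),.04),("stage",(281,222),.008),("ring",(281.5,221.5),.011),("cup",(372,193),.03),("tape",(339.5,223.5),.019),("notes",(398,227),.011),("tr TL",(175.5,201.5),.01),("tr TR",(235,201),.01),("tr BR",(232.5,258),.01),("tr BL",(174.5,259),.01),
 ("mTL",(324,176),.004),("mTR",(413,180),.004),("mBR",(412,244),.004),("mBL",(322,238),.004)]:
    print(n,pt(c,uv,z).round(3))
E
```

```text
disc [0.439 0.233 0.016]
dropbase [0.474 0.22  0.03 ]
cyl [0.426 0.271 0.034]
vial [0.409 0.197 0.04 ]
stage [0.459 0.008 0.008]
ring [0.46  0.007 0.011]
cup [ 0.543 -0.238  0.03 ]
tape [ 0.458 -0.152  0.019]
notes [ 0.453 -0.315  0.011]
tr TL [0.508 0.301 0.01 ]
tr TR [0.514 0.137 0.01 ]
tr BR [0.357 0.139 0.01 ]
tr BL [0.35  0.297 0.01 ]
mTL [ 0.591 -0.109  0.004]
mTR [ 0.586 -0.359  0.004]
mBR [ 0.407 -0.356  0.004]
mBL [ 0.417 -0.106  0.004]
```

View pics/tray0.png

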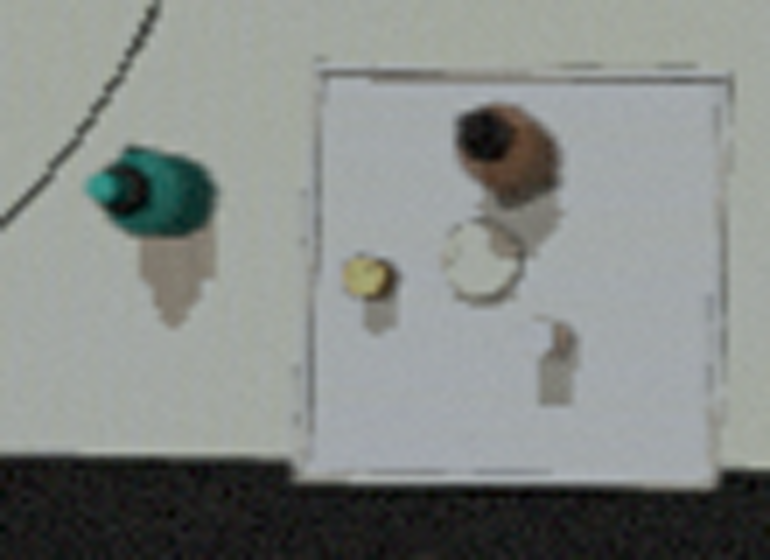

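The close crop confirms the choice: the amber dropper is inside the tray and the turquoise look-alike, at crop (150,190), is outside it. The disc is at crop (484,262), the tan cylinder at (369,277) and the vial at about (556,338).

```bash
python3 - <<'E'
from h import *
print(rel((.42,.225,.27),np.pi/2))
E
```

```text
(array([-29.14, -27.25,  -2.48]), np.float64(-0.421), 'q7', np.float64(-0.21))
```

apply_moves --rows '[[[-4.9,-4.5,-1,-0.1],[-9,-8,-2,-0.2],[-13,-12,-2.5,-0.3],[-17,-16,-2.5,-0.42],[-21,-20,-2.5,-0.42],[-25,-24,-2.5,-0.42],[-29.1,-27.2,-2.5,-0.42],[-29.1,-27.2,-2.5,-0.42],[-29.1,-27.2,-2.5,-0.42],[-29.1,-27.2,-2.5,-0.42]]]'

```text
clock: 1.1
eef_pos: [0.4204, 0.2248, 0.2705]
tool_rot: [-0.007, -3.141, 0.0]
contact_force: [-0.4, 0.9, -0.0]
finger_gap: 0.0917
grip_force: 0.0
```

```bash
python3 - <<'E'
from h import *
s=telemetry.state(); print(s["clock"],s["eef_pos"],s["qd"].max(),s["q"],rel((.42,.225,.27),np.pi/2)[1:])
im,c=shot("wrist","w0")
for n,p in [("disc",(.44,.233,.016)),("drop",(.474,.22,.004)),("bulb",(.474,.22,.107))]: print(n,pix(c,p))
E
```

```text
1.1 [0.42037457 0.22483591 0.27054202] 0.008552144495749292 [-0.20100627  0.15017814 -0.37955762  1.94396566  0.06352683  1.05926329
  0.95841687] (np.float64(-0.005), 'q7', np.float64(0.96))
disc [288.38704436 185.09443509]
drop [277.73320952 209.26587718]
bulb [276.60876568 242.58338477]
```

View pics/w0.png

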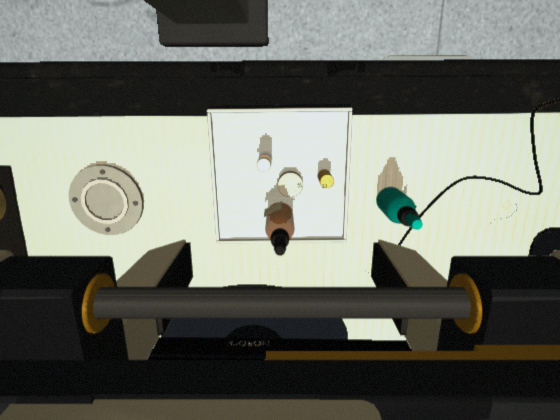

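The wrist view shows the disc at about (290,184), the vial cap at (264,163), the cylinder at (326,181), the dropper from (281,212) to its bulb at (280,244), and the stage ring at (105,199).

```bash
python3 - <<'E'
from h import *
im=cv2.imread("pics/w0.png"); cv2.imwrite("pics/w0c.png",cv2.resize(im[125:265,205:355],None,fx=4,fy=4,interpolation=cv2.INTER_CUBIC))
E
```

```text
(no output)
```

View pics/w0c.png

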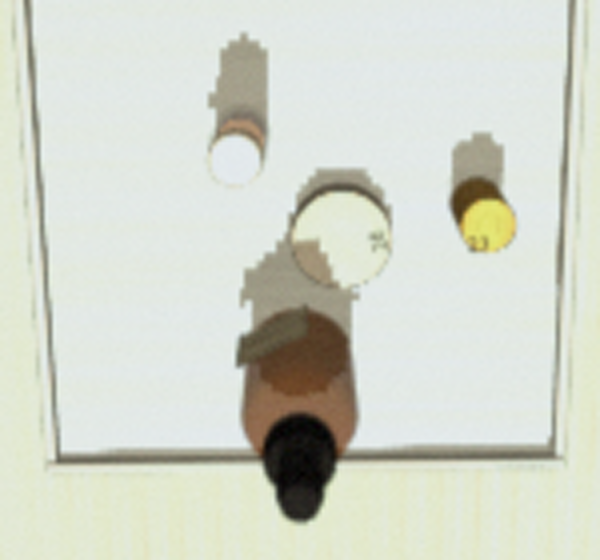

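```bash
cat > m.py <<'E'
from h import *
from unittest.mock import Mock
E
python3 - <<'E'
from h import *
st=telemetry.state(); c=cam("wrist",st)
P={}
for n,uv,z in [("disc",(290.1,184.4),.016),("vial",(263.6,164.4),.051),("cyl",(326.7,180.8),.034),("bulb",(279.7,249.2),.107),("dbase",(279.6,214.6),.004),("ring",(104.5,199.5),.011)]:
    P[n]=pt(c,uv,z); print(n,P[n].round(4))
for n in("vial","cyl","dbase"):
    d=P[n]-P["disc"]; print(n,np.hypot(d[0],d[1]).round(4),np.degrees(np.arctan2(d[1],d[0])).round(1))
t=cam("top")
for n,uv,z in [("disc",(199.1,227.4),.016),("cyl",(182.7,229.6),.034),("bulb",(199.3,209),.107)]: print("top",n,pt(t,uv,z).round(4))
E
```

```text
disc [0.4385 0.2368 0.016 ]
vial [0.4079 0.2076 0.051 ]
cyl [0.4299 0.2776 0.034 ]
bulb [0.4803 0.2248 0.107 ]
dbase [0.4804 0.2242 0.004 ]
ring [0.4584 0.0115 0.011 ]
vial 0.0422 -136.3
cyl 0.0417 101.9
dbase 0.0438 -16.7
top disc [0.4379 0.2322 0.016 ]
top cyl [0.4301 0.2724 0.034 ]
top bulb [0.4804 0.2155 0.107 ]
```

```bash
python3 - <<'E'
from h import *
print(rel((.480,.223,.18),np.radians(73)))
E
```

```text
(array([-6.03, -0.34,  9.06]), np.float64(0.295), 'q7', np.float64(0.96))
```

apply_moves --rows '[[[-3,0,3,0.1],[-6,-0.3,6,0.2],[-6,-0.3,9,0.295],[-6,-0.3,9,0.295],[-6,-0.3,9,0.295]]]' --claw 7.5

```text
clock: 1.65
eef_pos: [0.4785, 0.225, 0.1805]
tool_rot: [-0.453, -3.106, 0.0]
contact_force: [-0.2, 0.7, 1.1]
finger_gap: 0.0754
grip_force: 0.0
```

```bash
python3 - <<'E'
from h import *
im,c=shot("wrist","w1")
s=telemetry.state(); print(s["eef_pos"],s["tool_rot"])
for n,p in [("disc",(.4385,.2368,.016)),("vial",(.4079,.2076,.051)),("cyl",(.4299,.2776,.034)),("bulb",(.4803,.2248,.107)),("dbase",(.4804,.2242,.004)),("shoulder",(.4804,.2242,.07))]: print(n,pix(c,p).round(1))
E
```

```text
[0.47938351 0.22511719 0.18165264] [4.54643083e-01 3.10851440e+00 1.59146949e-03]
disc [281.5 142.7]
vial [233.6 120.6]
cyl [326.5 120.8]
bulb [282.1 225.4]
dbase [281.4 187.4]
shoulder [281.3 208.7]
```

View pics/w1.png

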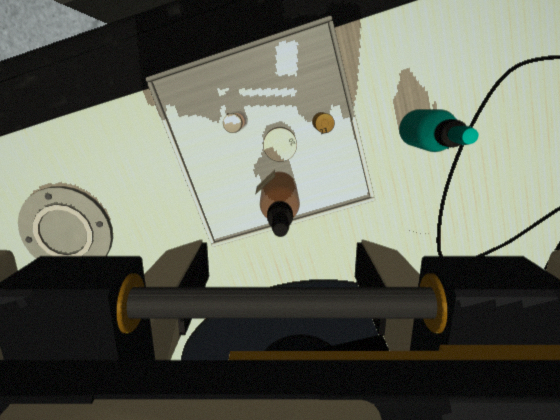

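The view agrees with the predicted pixels: bulb at (281,227), disc at (280,144), vial at (233,122) and cylinder at (323,122). I'm going down onto the dropper.

apply_moves --rows '[[[0,0,4,0],[0,0,8,0],[0,0,11.7,0],[0,0,11.7,0],[0,0,11.7,0]]]'

```text
clock: 2.2
eef_pos: [0.4804, 0.2242, 0.0653]
tool_rot: [0.46, 3.107, 0.002]
contact_force: [-0.3, -0.1, 0.0]
finger_gap: 0.0754
grip_force: 0.0
```

apply_moves --rows '[[[0,0,0,0],[0,0,0,0],[0,0,0,0],[0,0,0,0],[0,0,0,0],[0,0,0,0]]]' --claw 2.5 --force 15

```text
clock: 2.8
eef_pos: [0.48, 0.2231, 0.0639]
tool_rot: [0.463, 3.107, 0.0]
contact_force: [0.2, -0.8, 0.7]
finger_gap: 0.0318
grip_force: 15.5
```

apply_moves --rows '[[[0,0,-4,0],[0,0,-8,0],[0,0,-12,0],[0,0,-15,0],[0,0,-15,0]]]'

```text
clock: 3.3
eef_pos: [0.4826, 0.2246, 0.2183]
tool_rot: [0.462, 3.1, 0.007]
contact_force: [0.5, -0.2, -0.9]
finger_gap: 0.032
grip_force: 15.0
```

```bash
python3 - <<'E'
from h import *
print(rel((.445,-.225,.23),np.pi/2),telemetry.state()["finger_gap"])
E
```

```text
(array([ -9.52, -44.09,  -1.35]), np.float64(-0.296), 'q7', np.float64(0.69)) 0.03201911562066629
```

apply_moves --rows '[[[-1,-4,-1,0],[-2,-8.5,-1.3,0],[-3,-13,-1.3,-0.05],[-4,-17.5,-1.3,-0.1],[-5,-22,-1.3,-0.15],[-6,-26.5,-1.3,-0.2],[-7,-31,-1.3,-0.25],[-8,-35.5,-1.3,-0.3],[-8.8,-40,-1.3,-0.3],[-9.5,-43,-1.3,-0.3]]]'

```text
clock: 4.3
eef_pos: [0.4436, -0.2193, 0.2256]
tool_rot: [0.001, -3.139, 0.001]
contact_force: [0.6, 0.6, -0.4]
finger_gap: 0.0318
grip_force: 15.0
```

apply_moves --rows '[[[0,-0.7,0,0],[0,-1,0,0],[0,-1,0,0],[0,-1,0,0]]]'

```text
clock: 4.7
eef_pos: [0.4458, -0.2241, 0.2263]
tool_rot: [0.011, -3.141, -0.002]
contact_force: [0.2, 0.1, -0.8]
finger_gap: 0.0316
grip_force: 15.0
```

```bash
python3 - <<'E'
from h import *
im,c=shot("wrist","w2")
s=telemetry.state(); print(s["eef_pos"],s["tool_rot"],s["q"])
for n,p in [("tape",(.458,-.152,.023)),("cup",(.543,-.238,.034)),("notes",(.453,-.315,.015)),("spot",(.445,-.232,.004)),("A",(.545,-.145,.004)),("B",(.545,-.325,.004))]: print(n,pix(c,p).round(1))
E
```

```text
[ 0.44589171 -0.22415458  0.226462  ] [ 1.08268840e-02 -3.14119979e+00 -1.16748792e-03] [ 0.45926643  0.22439301 -0.0535894   1.9529699   0.01384952  0.96522565
  1.97681648]
tape [350.7 190.7]
cup [267.6 269.1]
notes [194.8 183.1]
spot [273.9 174. ]
A [348.6 258.8]
B [193.7 257.8]
```

View pics/w2.png

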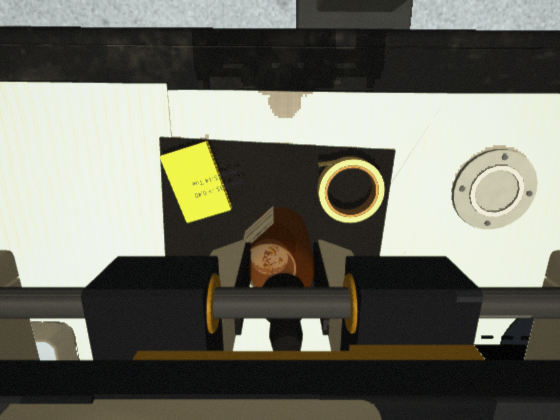

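The tape is at (351,190), the notes at (197,181) and the clear gap near (274,177). I'll lower the dropper there.

apply_moves --rows '[[[0,-0.8,4,0],[0,-0.8,8,0],[0,-0.8,12,0],[0,-0.8,14.5,0],[0,-0.8,15.5,0],[0,-0.8,16,0],[0,-0.8,16,0],[0,-0.8,16,0]]]'

```text
clock: 5.55
eef_pos: [0.4468, -0.2342, 0.068]
tool_rot: [-0.007, 3.139, -0.002]
contact_force: [0.9, -0.9, -1.2]
finger_gap: 0.0319
grip_force: 15.0
```

apply_moves --rows '[[[0,0,0.15,0],[0,0,0.3,0],[0,0,0.4,0],[0,0,0.4,0],[0,0,0.4,0]]]'

```text
clock: 6.05
eef_pos: [0.4463, -0.2343, 0.0637]
tool_rot: [-0.006, 3.14, -0.001]
contact_force: [-1.0, 0.2, 6.1]
finger_gap: 0.0321
grip_force: 15.0
```

apply_moves --rows '[[[0,0,-0.05,0],[0,0,-0.05,0],[0,0,-0.05,0],[0,0,-0.05,0]]]' --claw 6

```text
clock: 6.45
eef_pos: [0.4455, -0.2339, 0.0631]
tool_rot: [0.007, -3.141, -0.0]
contact_force: [0.6, 0.4, 0.2]
finger_gap: 0.058
grip_force: 0.0
```

apply_moves --rows '[[[0,0,-3,0],[0,0,-7,0],[0,0,-11,0],[0,0,-15,0],[0,0,-17,0],[0,0,-17,0],[0,0,-17,0]]]'

```text
clock: 7.15
eef_pos: [0.4455, -0.2338, 0.2332]
tool_rot: [-0.007, 3.141, -0.0]
contact_force: [-0.1, -0.6, -0.8]
finger_gap: 0.06
grip_force: 0.0
```

```bash
python3 - <<'E'
from h import *
im,c=shot("wrist","w3")
s=telemetry.state(); print(s["clock"],s["eef_pos"])
print(pix(c,(.446,-.234,.004)),pix(c,(.446,-.234,.107)))
cv2.imwrite("pics/w3c.png",im[120:360,140:420])
# vial pre-grasp
print(rel((.408,.2065,.20),np.radians(-46)))
E
```

```text
7.2 [ 0.44490779 -0.23356835  0.2322627 ]
[281.2757606  173.65978176] [281.20327336 200.53746159]
(array([ 3.5 , 44.02,  3.26]), np.float64(-0.764), 'q7', np.float64(1.99))
```

View pics/w3c.png

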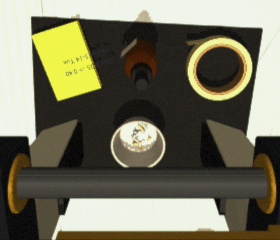

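The crop shows the dropper standing with its bulb at (282,202), as predicted. It is clear of the notes, tape and cup, so the vial is next.

apply_moves --rows '[[[0,4,0,0],[0.5,8.5,0,0],[1,13,0,-0.1],[1.5,17.5,0,-0.2],[2,22,0,-0.3],[2.5,26.5,0,-0.4],[3,31,0.5,-0.5],[3.2,35.5,1,-0.6],[3.5,40,2,-0.7],[3.5,44,3,-0.76]]]' --claw 5

```text
clock: 8.2
eef_pos: [0.4071, 0.2078, 0.2016]
tool_rot: [1.177, -2.91, -0.001]
contact_force: [0.7, -0.3, -0.5]
finger_gap: 0.0499
grip_force: 0.0
```

apply_moves --rows '[[[0,0,3,0],[0,0,6,0],[0,0,7,0],[0,0,7,0]]]'

```text
clock: 8.6
eef_pos: [0.4067, 0.205, 0.131]
tool_rot: [1.169, -2.909, -0.001]
contact_force: [-0.1, -0.0, 0.7]
finger_gap: 0.05
grip_force: 0.0
```

```bash
python3 - <<'E'
from h import *
im,c=shot("wrist","w4")
s=telemetry.state(); print(s["clock"],s["eef_pos"],s["q"][6])
for n,p in [("disc",(.4385,.2368,.016)),("vial",(.4079,.2076,.051)),("cyl",(.4299,.2776,.034))]: print(n,pix(c,p).round(1))
cv2.imwrite("pics/w4c.png",cv2.resize(im[100:300,180:400],None,fx=2.5,fy=2.5))
print(rel((.408,.207,.032),np.radians(-46)))
E
```

```text
8.65 [0.4078935  0.20551314 0.13240449] 1.6166072879768367
disc [281.9 257.4]
vial [282.3 223.5]
cyl [327.1 293.2]
(array([-0.14,  0.09, 10.04]), np.float64(-0.004), 'q7', np.float64(1.62))
```

View pics/w4c.png

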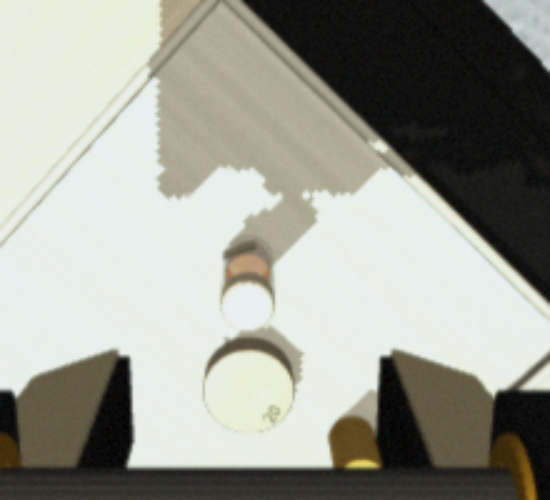

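The vial cap is at (279,222) and the disc at (280,256), about 2 px from the prediction. Going down on the vial.

apply_moves --rows '[[[-0.1,-0.1,3,0],[-0.1,-0.1,6,0],[-0.1,-0.1,9,0],[-0.1,-0.1,10,0],[-0.1,-0.1,10,0],[-0.1,-0.1,10,0]]]'

```text
clock: 9.25
eef_pos: [0.4112, 0.2064, 0.0345]
tool_rot: [-1.171, 2.913, 0.0]
contact_force: [0.7, 0.9, 0.6]
finger_gap: 0.0501
grip_force: 0.0
```

apply_moves --rows '[[[0,0,0,0],[0,0,0,0],[0,0,0,0],[0,0,0,0],[0,0,0,0],[0,0,0,0]]]' --claw 1.0 --force 10

```text
clock: 9.85
eef_pos: [0.4103, 0.206, 0.0334]
tool_rot: [-1.171, 2.915, -0.0]
contact_force: [-0.6, -0.4, 3.1]
finger_gap: 0.0158
grip_force: 10.0
```

apply_moves --rows '[[[0,0,-4,0],[0,0,-8,0],[0,0,-12,0],[0,0,-16,0],[0,0,-19,0],[0,0,-19,0]]]'

```text
clock: 10.45
eef_pos: [0.4126, 0.2073, 0.2273]
tool_rot: [-1.168, 2.908, -0.001]
contact_force: [1.0, 0.3, -0.0]
finger_gap: 0.0157
grip_force: 10.0
```

```bash
python3 - <<'E'
from h import *
print(rel((.48,-.14,.22),np.radians(90)),rel((.545,-.145,.22))[0],telemetry.state()["finger_gap"])
E
```

```text
(array([ 19.17, -29.73,   0.69]), np.float64(0.764), 'q7', np.float64(1.71)) [ 14.83 -34.59   0.74] 0.01573122108806705
```

apply_moves --rows '[[[2.4,-3.7,0,0.1],[4.8,-7.4,0,0.2],[7.2,-11.1,0,0.3],[9.6,-14.8,0,0.4],[12,-18.5,0,0.5],[14.4,-22.2,0,0.6],[16.8,-25.9,0,0.7],[19.2,-29.7,0,0.764],[17,-32,0,0.764],[14.8,-34.6,0,0.764]]]'

```text
clock: 11.45
eef_pos: [0.5421, -0.1485, 0.2219]
tool_rot: [-0.007, -3.139, 0.001]
contact_force: [0.2, 1.0, 0.7]
finger_gap: 0.0155
grip_force: 10.0
```

```bash
python3 - <<'E'
from h import *
print(rel((.545,-.145,.0385),np.radians(90)),telemetry.state()["finger_gap"])
E
```

```text
(array([-0.33,  0.36, 18.33]), np.float64(-0.004), 'q7', np.float64(1.73)) 0.015518315154262762
```

apply_moves --rows '[[[0,0.3,4,0],[0,0.3,8,0],[0,0.3,12,0],[0,0.3,16,0],[0,0.3,17.5,0],[0,0.3,18.2,0],[0,0.3,18.2,0],[0,0.3,18.2,0]]]'

```text
clock: 12.25
eef_pos: [0.5441, -0.1436, 0.0427]
tool_rot: [-0.0, 3.139, -0.001]
contact_force: [0.5, 0.2, -0.1]
finger_gap: 0.0159
grip_force: 10.0
```

apply_moves --rows '[[[0,0,0.2,0],[0,0,0.4,0],[0,0,0.5,0],[0,0,0.5,0]]]'

```text
clock: 12.65
eef_pos: [0.5428, -0.1433, 0.0364]
tool_rot: [-0.0, 3.141, -0.0]
contact_force: [-0.1, -0.4, 0.2]
finger_gap: 0.0155
grip_force: 10.0
```

apply_moves --rows '[[[0,0,0.15,0],[0,0,0.3,0],[0,0,0.3,0],[0,0,0.3,0]]]'

```text
clock: 13.05
eef_pos: [0.5429, -0.1433, 0.0334]
tool_rot: [-0.0, 3.141, -0.0]
contact_force: [-1.0, 0.1, 3.9]
finger_gap: 0.0155
grip_force: 10.0
```

apply_moves --rows '[[[0,0,0,0],[0,0,0,0],[0,0,0,0],[0,0,0,0]]]' --claw 4

```text
clock: 13.45
eef_pos: [0.5426, -0.1432, 0.033]
tool_rot: [0.0, -3.141, -0.0]
contact_force: [-0.1, 0.4, -0.2]
finger_gap: 0.039
grip_force: 0.0
```

apply_moves --rows '[[[0,0,-4,0],[0,0,-8,0],[0,0,-12,0],[0,0,-16,0],[0,0,-19,0],[0,0,-19,0]]]'

```text
clock: 14.05
eef_pos: [0.5458, -0.1439, 0.2283]
tool_rot: [-0.0, 3.133, -0.004]
contact_force: [0.8, -0.4, 0.0]
finger_gap: 0.0401
grip_force: 0.0
```

```bash
python3 - <<'E'
from h import *
im,c=shot("wrist","w5")
print(pix(c,(.543,-.143,.051)))
cv2.imwrite("pics/w5c.png",im[100:300,140:420])
print(rel((.46,-.10,.21),np.radians(90)),rel((.43,.276,.20),np.radians(12)))
E
```

```text
[282.79580856 180.22616874]
(array([8.44, 4.37, 1.52]), np.float64(0.0), 'q7', np.float64(1.73)) (array([11.44, 41.97,  2.46]), np.float64(1.362), 'q7', np.float64(1.73))
```

View pics/w5c.png

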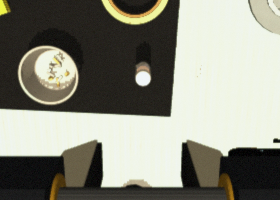

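The vial stands at (282,178) on the mat, away from the cup. The cylinder is next.

apply_moves --rows '[[[4,1,0,0.1],[8,3.5,0.5,0.2],[9,8,1,0.3],[9.4,12.5,1,0.45],[9.8,17,1,0.6],[10.2,21.5,1,0.75],[10.6,26,1,0.9],[11,30.5,1,1.05],[11.3,35,1,1.2],[11.4,39,1,1.36]]]' --claw 5

```text
clock: 15.1
eef_pos: [0.4287, 0.2257, 0.2117]
tool_rot: [-1.754, -2.604, 0.004]
contact_force: [0.9, -0.7, -0.1]
finger_gap: 0.0501
grip_force: 0.0
```

```bash
python3 - <<'E'
from h import *
print(telemetry.state()["eef_pos"],rel((.43,.276,.11),np.radians(12)))
E
```

```text
[0.42873829 0.22573035 0.21169551] (array([ 4.62,  2.03, 10.16]), np.float64(0.176), 'q7', np.float64(-0.23))
```

apply_moves --rows '[[[2.5,1,2,0.1],[4.6,2,5,0.176],[4.6,2,8,0.176],[4.6,2,10,0.176],[4.6,2,10,0.176],[4.6,2,10,0.176]]]'

```text
clock: 15.7
eef_pos: [0.4302, 0.2745, 0.1123]
tool_rot: [-1.97, -2.446, 0.004]
contact_force: [-0.2, 0.2, 0.8]
finger_gap: 0.0498
grip_force: 0.0
```

```bash
python3 - <<'E'
from h import *
im,c=shot("wrist","w6")
s=telemetry.state(); print(s["clock"],s["eef_pos"],s["q"][6])
for n,p in [("disc",(.4385,.2368,.016)),("cyl",(.4299,.276,.034))]: print(n,pix(c,p).round(1))
cv2.imwrite("pics/w6c.png",cv2.resize(im[100:300,180:400],None,fx=2.5,fy=2.5))
print(rel((.430,.276,.027),np.radians(12)))
E
```

```text
15.75 [0.43112538 0.27497767 0.11333827] -0.5441970415429409
disc [282.2 259.6]
cyl [282.2 217.6]
(array([ 0.12, -0.08,  8.63]), np.float64(0.005), 'q7', np.float64(-0.54))
```

View pics/w6c.png

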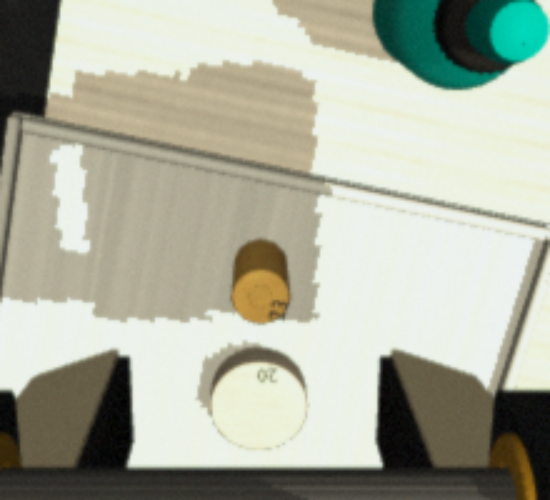

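The cylinder is at (284,219) and the disc at (284,262), 1–2 px off. The look-alike at the upper right stays clear of the fingers, so I'm going down.

apply_moves --rows '[[[0.1,0.1,3,0],[0.1,0.1,6,0],[0.1,0.1,8,0],[0.1,0.1,8.5,0],[0.1,0.1,8.5,0],[0.1,0.1,8.5,0]]]'

```text
clock: 16.35
eef_pos: [0.433, 0.2769, 0.0297]
tool_rot: [1.971, 2.446, 0.004]
contact_force: [0.5, 0.0, 0.0]
finger_gap: 0.0504
grip_force: 0.0
```

apply_moves --rows '[[[0,0,0,0],[0,0,0,0],[0,0,0,0],[0,0,0,0],[0,0,0,0],[0,0,0,0]]]' --claw 1.0 --force 10

```text
clock: 16.95
eef_pos: [0.4319, 0.2762, 0.0284]
tool_rot: [1.971, 2.447, -0.0]
contact_force: [-0.3, -0.5, 2.3]
finger_gap: 0.0154
grip_force: 10.0
```

apply_moves --rows '[[[0,0,-4,0],[0,0,-8,0],[0,0,-12,0],[0,0,-16,0],[0,0,-19,0],[0,0,-19,0]]]'

```text
clock: 17.55
eef_pos: [0.4343, 0.278, 0.2228]
tool_rot: [1.969, 2.444, 0.013]
contact_force: [0.6, 0.9, -0.9]
finger_gap: 0.0156
grip_force: 10.0
```

```bash
python3 - <<'E'
from h import *
print(rel((.47,-.10,.22),np.radians(90)),rel((.48,-.30,.22))[0],telemetry.state()["finger_gap"])
E
```

```text
(array([-37.69,  -4.57,   0.15]), np.float64(-1.356), 'q7', np.float64(-0.49)) [-57.45  -7.85   0.07] 0.01561728468600211
```

apply_moves --rows '[[[-4,-0.5,0,0],[-8.5,-1,0,-0.14],[-13,-1.5,0,-0.28],[-17.5,-2,0,-0.42],[-22,-2.5,0,-0.56],[-26.5,-3,0,-0.7],[-31,-3.6,0,-0.84],[-35.5,-4.2,0,-0.98],[-40,-5,0,-1.12],[-44,-5.6,0,-1.26]]]'

```text
clock: 18.55
eef_pos: [0.4691, -0.1444, 0.2172]
tool_rot: [-0.314, -3.124, -0.0]
contact_force: [1.8, 0.9, -0.2]
finger_gap: 0.0155
grip_force: 10.0
```

```bash
python3 - <<'E'
from h import *
print(telemetry.state()["eef_pos"],rel((.545,-.325,.20),np.radians(90)),telemetry.state()["finger_gap"])
E
```

```text
[ 0.46914389 -0.14437317  0.2172356 ] (array([-11.03, -16.19,   1.7 ]), np.float64(-0.2), 'q7', np.float64(1.58)) 0.015453469642812485
```

```bash
python3 - <<'E'
from h import *
print(rel((.55,-.31,.20),np.radians(30)))
E
```

```text
(array([-11.22, -14.62,   1.7 ]), np.float64(0.847), 'q7', np.float64(1.58))
```

apply_moves --rows '[[[-2,-3,0,0.14],[-4.5,-6,0,0.28],[-7,-9,0,0.42],[-9,-12,0,0.56],[-11.2,-14.6,0,0.7],[-11.2,-14.6,0,0.847],[-11.2,-14.6,1.7,0.847],[-11.2,-14.6,1.7,0.847],[-11.2,-14.6,1.7,0.847]]]'

```text
clock: 19.45
eef_pos: [0.5489, -0.3082, 0.2]
tool_rot: [-1.576, -2.714, 0.0]
contact_force: [0.1, 1.1, 0.4]
finger_gap: 0.0154
grip_force: 10.0
```

```bash
python3 - <<'E'
from h import *
im,c=shot("wrist","w7"); cv2.imwrite("pics/w7c.png",im)
for n,p in [("spot",(.55,-.31,.004)),("cup",(.543,-.238,.034)),("notes",(.453,-.315,.015))]: print(n,pix(c,p).round(1))
print(rel((.55,-.31,.034),np.radians(30)))
E
```

```text
spot [282.1 182.6]
cup [316.3 116.6]
notes [189.8 140. ]
(array([-0.18, -0.02, 16.68]), np.float64(-0.005), 'q7', np.float64(1.02))
```

View pics/w7c.png

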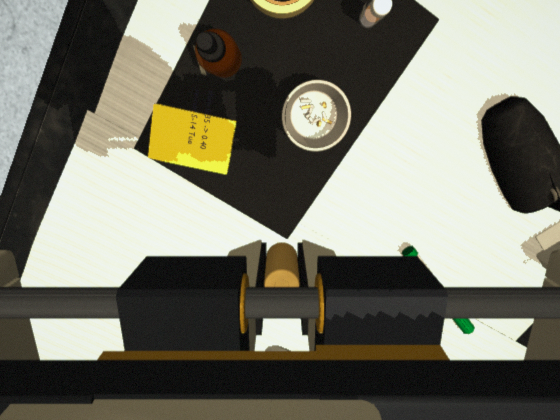

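The mat shows the cup at (316,115), the notes at (193,138), the dropper at (215,52) and the vial at (375,12). The target spot at (282,183) is free and about 35 mm inside the mat edges.

apply_moves --rows '[[[0,0,4,0],[0,0,8,0],[0,0,12,0],[0,0,15,0],[0,0,16.3,0],[0,0,16.7,0],[0,0,16.9,0],[0,0,16.9,0],[0,0,16.9,0]]]'

```text
clock: 20.4
eef_pos: [0.551, -0.3094, 0.0341]
tool_rot: [1.577, 2.713, 0.0]
contact_force: [0.0, -0.0, 0.2]
finger_gap: 0.0156
grip_force: 10.0
```

apply_moves --rows '[[[0,0,0.15,0],[0,0,0.3,0],[0,0,0.35,0],[0,0,0.35,0]]]'

```text
clock: 20.8
eef_pos: [0.5496, -0.3088, 0.0287]
tool_rot: [-1.579, -2.716, -0.0]
contact_force: [0.9, -0.7, -0.4]
finger_gap: 0.016
grip_force: 10.0
```

apply_moves --rows '[[[0,0,0.1,0],[0,0,0.15,0],[0,0,0.15,0]]]'

```text
clock: 21.1
eef_pos: [0.5499, -0.3089, 0.0284]
tool_rot: [1.579, 2.716, 0.0]
contact_force: [-2.5, 1.2, 7.6]
finger_gap: 0.0156
grip_force: 10.0
```

apply_moves --rows '[[[0,0,0,0],[0,0,0,0],[0,0,0,0],[0,0,0,0]]]' --claw 3.5

```text
clock: 21.5
eef_pos: [0.5497, -0.3087, 0.027]
tool_rot: [-1.579, -2.716, 0.0]
contact_force: [0.6, 0.3, -0.4]
finger_gap: 0.0347
grip_force: 0.0
```

apply_moves --rows '[[[0,0,-4,0],[0,0,-8,0],[0,0,-12,0],[0,0,-16,0],[0,0,-19,0],[0,0,-19,0]]]'

```text
clock: 22.1
eef_pos: [0.5526, -0.3105, 0.2229]
tool_rot: [1.574, 2.708, 0.001]
contact_force: [0.3, -0.5, 0.2]
finger_gap: 0.0351
grip_force: 0.0
```

```bash
python3 - <<'E'
from h import *
im,c=shot("wrist","w8")
s=telemetry.state(); p=pix(c,(.5496,-.309,.034)); print(p)
m=cv2.inRange(cv2.cvtColor(im,cv2.COLOR_BGR2HSV),(10,90,60),(28,255,255)); x,y=map(int,p)
m2=np.zeros_like(m); m2[y-25:y+25,x-25:x+25]=m[y-25:y+25,x-25:x+25]; yy,xx=np.nonzero(m2); print(len(xx),xx.min(),xx.max(),yy.min(),yy.max())
print(rel((.46,-.20,.22),np.radians(90)),rel((.4385,.2355,.2),np.radians(90)))
E
```

```text
[278.76801154 177.48180226]
219 270 287 164 185
(array([14.04, -2.5 , -0.06]), np.float64(-1.053), 'q7', np.float64(1.02)) (array([52.96, 17.17,  1.83]), np.float64(-1.053), 'q7', np.float64(1.02))
```

apply_moves --rows '[[[4.5,-0.8,0,-0.1],[9,-1.6,0,-0.2],[13,-1.5,0,-0.3],[17.5,0,0,-0.44],[21.5,2,0,-0.58],[25.5,4,0,-0.72],[29.5,6,0,-0.86],[33.5,8,0,-1.0],[37.5,10,0,-1.05],[41.5,12,0,-1.05]]]' --claw 6

```text
clock: 23.15
eef_pos: [0.4473, 0.1126, 0.2161]
tool_rot: [-0.003, -3.14, 0.0]
contact_force: [1.2, 0.0, 0.3]
finger_gap: 0.06
grip_force: 0.0
```

```bash
python3 - <<'E'
from h import *
print(rel((.4385,.2355,.12),np.radians(90)))
E
```

```text
(array([ 0.89, 12.29,  9.61]), np.float64(-0.002), 'q7', np.float64(1.19))
```

apply_moves --rows '[[[0.4,4.5,0,0],[0.9,9,0,0],[0.9,12.3,3,0],[0.9,12.3,7,0],[0.9,12.3,9.6,0],[0.9,12.3,9.6,0],[0.9,12.3,9.6,0]]]'

```text
clock: 23.85
eef_pos: [0.4392, 0.2339, 0.1206]
tool_rot: [-0.005, -3.139, 0.001]
contact_force: [-0.0, -0.6, -0.1]
finger_gap: 0.0597
grip_force: 0.0
```

```bash
python3 - <<'E'
from h import *
im,c=shot("wrist","w9")
print(pix(c,(.4385,.2355,.016)))
cv2.imwrite("pics/w9c.png",cv2.resize(im[130:300,180:390],None,fx=2.5,fy=2.5))
print(rel((.4385,.2355,.0275),np.radians(90)))
E
```

```text
[283.63374082 207.65581363]
(array([0.18, 0.12, 9.42]), np.float64(-0.003), 'q7', np.float64(0.84))
```

View pics/w9c.png

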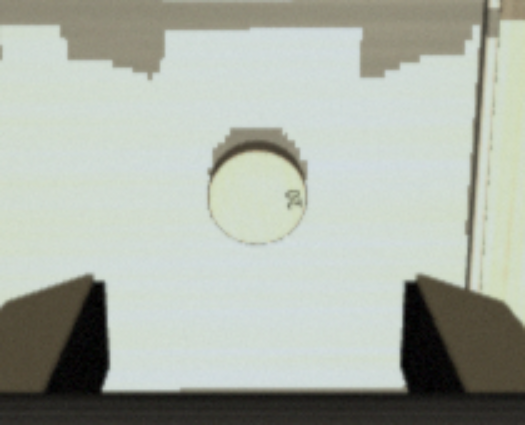

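The disc sits at (283,208), within 1 px of the prediction.

apply_moves --rows '[[[0.1,0.1,3,0],[0.1,0.1,6,0],[0.1,0.1,8.5,0],[0.1,0.1,9.2,0],[0.1,0.1,9.4,0],[0.1,0.1,9.4,0],[0.1,0.1,9.4,0]]]'

```text
clock: 24.6
eef_pos: [0.4403, 0.2358, 0.0288]
tool_rot: [0.005, 3.139, 0.002]
contact_force: [-0.4, 0.6, 0.3]
finger_gap: 0.0598
grip_force: 0.0
```

apply_moves --rows '[[[0,0,0,0],[0,0,0,0],[0,0,0,0],[0,0,0,0],[0,0,0,0]]]' --claw 2.4 --force 25

```text
clock: 25.1
eef_pos: [0.4391, 0.2353, 0.0274]
tool_rot: [0.005, 3.142, -0.0]
contact_force: [-0.6, 0.2, 1.0]
finger_gap: 0.0289
grip_force: 25.0
```

apply_moves --rows '[[[0,0,-2,0],[0,0,-5,0],[0,0,-9,0],[0,0,-9,0],[0,0,-9,0]]]'

```text
clock: 25.6
eef_pos: [0.4397, 0.2354, 0.118]
tool_rot: [0.006, 3.14, 0.001]
contact_force: [0.8, 0.4, -0.4]
finger_gap: 0.0286
grip_force: 25.0
```

```bash
python3 - <<'E'
from h import *
print(rel((.459,.06,.12),np.radians(90)),telemetry.state()["finger_gap"])
E
```

```text
(array([ -1.99, -17.53,  -0.2 ]), np.float64(-0.004), 'q7', np.float64(0.83)) 0.02863302332698282
```

apply_moves --rows '[[[-0.5,-4,0,0],[-1,-8,0,0],[-1.5,-12.5,0,0],[-2,-17,0,0],[-2,-18,0,0],[-2,-18,0,0],[-2,-18,0,0]]]'

```text
clock: 26.3
eef_pos: [0.4578, 0.0562, 0.1165]
tool_rot: [-0.004, -3.14, -0.001]
contact_force: [0.1, 0.9, -0.8]
finger_gap: 0.0287
grip_force: 25.0
```

```bash
python3 - <<'E'
from h import *
im,c=shot("wrist","w10")
print(telemetry.state()["eef_pos"],pix(c,(.459,.0095,.011)))
cv2.imwrite("pics/w10c.png",cv2.resize(im[130:330,100:340],None,fx=2.5,fy=2.5))
for z in (.011,): 
  for uv in [(0,0)]: pass
E
```

```text
[0.45796029 0.05689747 0.11672562] [219.23628819 209.79390983]
```

View pics/w10c.png

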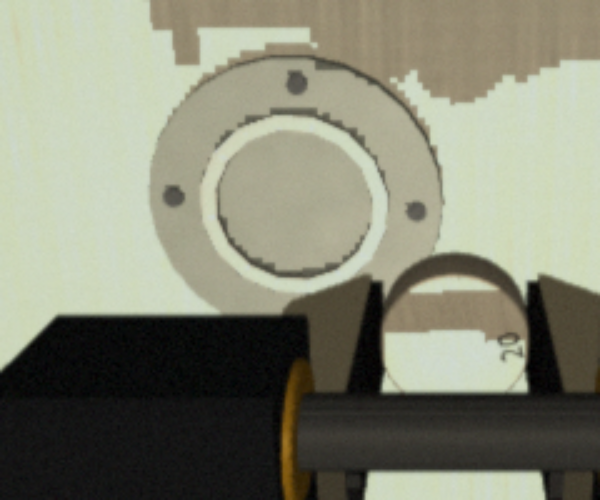

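The ring's outer edge spans crop columns 201–387 and rows 113–293, so its centre is at image (217.4,211). The disc is square between the jaws at column 282.

```bash
python3 - <<'E'
from h import *
c=cam("wrist",telemetry.state()); p=pt(c,(217.4,211.0),.011); print(p)
print(rel((p[0]+.001,p[1],.045)))
E
```

```text
[0.46038213 0.00874973 0.011     ]
(array([-0.36, -4.82,  7.17]), np.int64(0), 'q7', np.float64(1.23))
```

apply_moves --rows '[[[-0.2,-2.5,0,0],[-0.3,-4.8,1,0],[-0.3,-4.8,4,0],[-0.3,-4.8,7,0],[-0.3,-4.8,7.7,0],[-0.3,-4.8,7.7,0],[-0.3,-4.8,7.7,0]]]'

```text
clock: 27.05
eef_pos: [0.4619, 0.0084, 0.041]
tool_rot: [0.002, 3.141, 0.001]
contact_force: [1.0, -0.1, -0.6]
finger_gap: 0.0288
grip_force: 25.0
```

```bash
python3 - <<'E'
from h import *
print(telemetry.state()["eef_pos"],rel((.4608,.0087,.0315)))
E
```

```text
[0.461932   0.00840802 0.04097237] (array([0.11, 0.03, 0.95]), np.int64(0), 'q7', np.float64(1.27))
```

apply_moves --rows '[[[0.1,0,0.4,0],[0.1,0,0.7,0],[0.1,0,0.9,0],[0.1,0,0.9,0],[0.1,0,0.9,0]]]'

```text
clock: 27.55
eef_pos: [0.4604, 0.0071, 0.0314]
tool_rot: [0.005, 3.141, -0.0]
contact_force: [0.1, -0.3, -0.4]
finger_gap: 0.0287
grip_force: 25.0
```

apply_moves --rows '[[[0,0.1,0.05,0],[0,0.1,0.1,0],[0,0.1,0.1,0]]]'

```text
clock: 27.85
eef_pos: [0.4605, 0.0072, 0.0313]
tool_rot: [0.006, 3.142, -0.002]
contact_force: [-3.2, -2.4, 11.9]
finger_gap: 0.0288
grip_force: 25.0
```

apply_moves --rows '[[[0,0.1,0.1,0],[0,0.1,0.1,0],[0,0.1,0,0],[0,0.1,0,0],[0,0.1,0,0]]]' --claw 5

```text
clock: 28.35
eef_pos: [0.4605, 0.0095, 0.0303]
tool_rot: [0.005, 3.141, 0.001]
contact_force: [0.1, -0.1, 2.6]
finger_gap: 0.0498
grip_force: 1.4
```

apply_moves --rows '[[[0,0,-4,0],[0,0,-8,0],[0,0,-12,0],[0,0,-12,0],[0,0,-12,0]]]'

```text
clock: 28.85
eef_pos: [0.4609, 0.0092, 0.151]
tool_rot: [0.005, 3.139, -0.0]
contact_force: [0.0, 0.4, -1.2]
finger_gap: 0.0502
grip_force: 0.0
```

```bash
python3 - <<'E'
from h import *
im,c=shot("wrist","w11")
print(telemetry.state()["eef_pos"]); p=pix(c,(.4604,.008,.020)); print("disc exp",p,"ring",pix(c,(.4604,.0087,.011)))
x,y=map(int,p); g=cv2.cvtColor(im,cv2.COLOR_BGR2GRAY)[y-45:y+45,x-45:x+45]
g=cv2.resize(g,None,fx=4,fy=4,interpolation=cv2.INTER_CUBIC)
ci=cv2.HoughCircles(cv2.medianBlur(g,5),cv2.HOUGH_GRADIENT,1,15,param1=100,param2=25,minRadius=40,maxRadius=120)
print((ci[0]/4+[x-45,y-45,0]).round(1)[:8])
cv2.imwrite("pics/w11c.png",g)
E
```

```text
[0.45985788 0.00908614 0.14989527]
disc exp [279.96166126 197.39622325] ring [280.83291457 194.42519272]
[[279.4 197.6  17.3]
 [284.9 195.1  23.2]
 [280.9 193.9  27.3]
 [280.1 188.9  29.6]
 [275.4 193.6  23. ]
 [285.6 190.9  26.2]
 [275.6 198.6  21.3]
 [275.6 189.1  26.3]]
```

View pics/w11c.png

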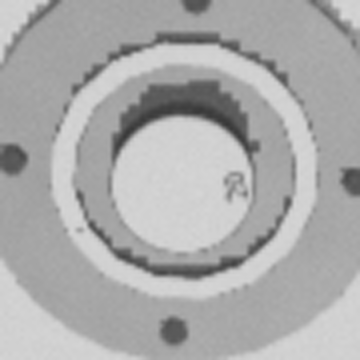

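The disc is flat and nearly centred inside the ring. That picture put me at 15 viewed, one over the 14 allowed, so from here I'll check by numbers only. Next I bring the cylinder back.

```bash
python3 - <<'E'
from h import *
print(rel((.5497,-.3088,.20),np.radians(30)))
E
```

```text
(array([ -9.08, -31.76,  -5.01]), np.float64(1.044), 'q7', np.float64(1.36))
```

apply_moves --rows '[[[0,-1,-4,0],[-1,-5,-6,0.1],[-2,-9,-6,0.24],[-3,-13.5,-6,0.38],[-4.5,-18,-6,0.52],[-6,-22.5,-6,0.66],[-7.5,-27,-6,0.8],[-9,-31.5,-6,0.94],[-9,-31.7,-5,1.04],[-9,-31.7,-5,1.04]]]' --claw 3.5

```text
clock: 29.9
eef_pos: [0.5469, -0.3089, 0.196]
tool_rot: [-1.567, -2.715, 0.002]
contact_force: [-0.6, 1.3, 0.6]
finger_gap: 0.0352
grip_force: 0.0
```

```bash
python3 - <<'E'
from h import *
im,c=shot("wrist","w12")
print(telemetry.state()["eef_pos"])
p=pix(c,(.5497,-.3088,.034)); x,y=map(int,p); print(p)
m=cv2.inRange(cv2.cvtColor(im,cv2.COLOR_BGR2HSV),(10,90,60),(28,255,255))[y-30:y+30,x-25:x+25]; yy,xx=np.nonzero(m); print(len(xx),(xx+x-25).min(),(xx+x-25).max(),(yy+y-30).min(),(yy+y-30).max())
print(rel((.5497,-.3088,.0275),np.radians(30)))
E
```

```text
[ 0.54763129 -0.30706828  0.19688738]
[285.21884842 190.92970813]
259 276 294 176 200
(array([-0.35,  0.15, 16.94]), np.float64(0.006), 'q7', np.float64(0.99))
```

apply_moves --rows '[[[-0.3,0,4,0],[-0.3,0,8,0],[-0.3,0,11,0],[-0.3,0,11,0],[-0.3,0,11,0]]]'

```text
clock: 30.45
eef_pos: [0.5508, -0.3091, 0.0902]
tool_rot: [-1.56, -2.725, -0.001]
contact_force: [0.1, -0.3, 0.5]
finger_gap: 0.0348
grip_force: 0.0
```

```bash
python3 - <<'E'
from h import *
print(rel((.5497,-.3088,.0275),np.radians(30)))
E
```

```text
(array([ 0.07, -0.08,  6.27]), np.float64(0.007), 'q7', np.float64(0.99))
```

apply_moves --rows '[[[0.05,0,3,0.007],[0.05,0,5.5,0.007],[0.05,0,6.2,0.007],[0.05,0,6.2,0.007],[0.05,0,6.2,0.007]]]'

```text
clock: 30.95
eef_pos: [0.552, -0.3108, 0.0303]
tool_rot: [1.573, 2.716, 0.0]
contact_force: [-0.3, 0.4, 0.1]
finger_gap: 0.035
grip_force: 0.0
```

apply_moves --rows '[[[0.05,0,0,0],[0.05,0,0,0],[0.05,0,0,0],[0.05,0,0,0],[0.05,0,0,0]]]' --claw 1.0 --force 10

```text
clock: 31.45
eef_pos: [0.5509, -0.3101, 0.0291]
tool_rot: [1.574, 2.717, 0.0]
contact_force: [-0.2, 0.1, 6.7]
finger_gap: 0.0157
grip_force: 10.0
```

apply_moves --rows '[[[0,0,-4,0],[0,0,-8,0],[0,0,-12,0],[0,0,-16,0],[0,0,-19,0],[0,0,-19,0]]]'

```text
clock: 32.05
eef_pos: [0.5531, -0.3114, 0.2237]
tool_rot: [1.57, 2.71, 0.001]
contact_force: [0.2, -0.3, 0.3]
finger_gap: 0.0157
grip_force: 10.0
```

```bash
python3 - <<'E'
from h import *
print(rel((.46,-.15,.21),np.radians(12)),rel((.4319,.2762,.21),np.radians(12)),telemetry.state()["finger_gap"])
E
```

```text
(array([18.64, -0.06,  1.23]), np.float64(0.311), 'q7', np.float64(0.98)) (array([57.01, 18.7 ,  1.03]), np.float64(0.311), 'q7', np.float64(0.98)) 0.01570390661517384
```

apply_moves --rows '[[[4.5,0,0,0.03],[9,0,0,0.06],[13.5,0,0,0.1],[18,0,0,0.13],[22.4,2,0,0.16],[26.8,4,0,0.2],[31,6,0,0.23],[35.2,8,0,0.26],[39.4,10.1,0,0.29],[43.6,12.2,0,0.31]]]'

```text
clock: 33.05
eef_pos: [0.4382, 0.1305, 0.2175]
tool_rot: [-1.977, -2.441, 0.002]
contact_force: [1.9, -0.2, -0.2]
finger_gap: 0.0157
grip_force: 10.0
```

```bash
python3 - <<'E'
from h import *
print(rel((.4319,.2762,.12),np.radians(12)),telemetry.state()["finger_gap"])
E
```

```text
(array([14.38,  2.42,  9.75]), np.float64(-0.0), 'q7', np.float64(-0.19)) 0.01570371128838789
```

apply_moves --rows '[[[4.5,0.8,0,0],[9,1.6,0,0],[13.4,2.4,1,0],[14.4,2.4,5,0],[14.4,2.4,9,0],[14.4,2.4,9.8,0],[14.4,2.4,9.8,0],[14.4,2.4,9.8,0]]]'

```text
clock: 33.85
eef_pos: [0.4335, 0.2749, 0.1213]
tool_rot: [1.977, 2.441, 0.002]
contact_force: [-0.1, -0.2, -0.3]
finger_gap: 0.0152
grip_force: 10.0
```

```bash
python3 - <<'E'
from h import *
print(rel((.4319,.2762,.033),np.radians(12)),telemetry.state()["finger_gap"])
E
```

```text
(array([ 0.16, -0.14,  8.83]), np.float64(0.0), 'q7', np.float64(-0.57)) 0.015232329492086328
```

apply_moves --rows '[[[0.1,-0.1,4,0],[0.1,-0.1,7,0],[0.1,-0.1,8.4,0],[0.1,-0.1,8.7,0],[0.1,-0.1,8.9,0],[0.1,-0.1,8.9,0],[0.1,-0.1,8.9,0]]]'

```text
clock: 34.55
eef_pos: [0.4325, 0.2763, 0.0326]
tool_rot: [1.975, 2.442, 0.004]
contact_force: [0.1, 0.1, -0.2]
finger_gap: 0.0157
grip_force: 10.0
```

apply_moves --rows '[[[0,0,0.1,0],[0,0,0.2,0],[0,0,0.25,0],[0,0,0.25,0]]]'

```text
clock: 34.95
eef_pos: [0.4317, 0.2757, 0.0291]
tool_rot: [1.976, 2.442, 0.0]
contact_force: [-1.0, -0.2, 4.2]
finger_gap: 0.0155
grip_force: 10.0
```

Contact, so release and then fetch the vial.

apply_moves --rows '[[[0,0,0,0],[0,0,0,0],[0,0,0,0],[0,0,0,0]]]' --claw 3.5

```text
clock: 35.35
eef_pos: [0.4314, 0.2756, 0.0287]
tool_rot: [-1.976, -2.443, 0.0]
contact_force: [0.8, 0.6, 0.1]
finger_gap: 0.0347
grip_force: 0.0
```

apply_moves --rows '[[[0,0,-4,0],[0,0,-8,0],[0,0,-12,0],[0,0,-16,0],[0,0,-19,0],[0,0,-19,0]]]'

```text
clock: 35.95
eef_pos: [0.434, 0.2775, 0.2234]
tool_rot: [1.974, 2.44, 0.013]
contact_force: [0.4, 0.4, -0.7]
finger_gap: 0.0348
grip_force: 0.0
```

```bash
python3 - <<'E'
from h import *
im,c=shot("wrist","w13")
p=pix(c,(.4305,.2765,.034)); x,y=map(int,p); print(p)
m=cv2.inRange(cv2.cvtColor(im,cv2.COLOR_BGR2HSV),(10,100,60),(28,255,255))[y-30:y+30,x-25:x+25]; yy,xx=np.nonzero(m); print(len(xx),(xx+x-25).min(),(xx+x-25).max(),(yy+y-30).min(),(yy+y-30).max())
print(rel((.47,-.06,.21),np.radians(90)),rel((.5426,-.1432,.21),np.radians(90)))
E
```

```text
[276.47079811 182.23838098]
184 270 284 169 189
(array([-33.68,  -3.4 ,   1.04]), np.float64(-1.36), 'q7', np.float64(-0.51)) (array([-43.34,   1.96,   1.06]), np.float64(-1.36), 'q7', np.float64(-0.51))
```

apply_moves --rows '[[[-4.5,-0.5,0,-0.1],[-9,-1,0,-0.24],[-13.5,-1.5,0,-0.38],[-18,-2,0,-0.52],[-22.5,-2.5,0,-0.66],[-27,-3,0,-0.8],[-31,-3.4,0,-0.94],[-34.5,-3.4,0,-1.08],[-38.5,-0.8,0.5,-1.22],[-42,1.2,1,-1.36]]]' --claw 4

```text
clock: 37.0
eef_pos: [0.5306, -0.1351, 0.2073]
tool_rot: [-0.104, -3.138, 0.001]
contact_force: [0.4, 0.1, 0.8]
finger_gap: 0.0401
grip_force: 0.0
```

```bash
python3 - <<'E'
from h import *
print(rel((.5426,-.1432,.10),np.radians(90)))
E
```

```text
(array([-1.27, -0.72, 10.73]), np.float64(-0.066), 'q7', np.float64(1.62))
```

apply_moves --rows '[[[-1.25,-0.75,2,-0.066],[-1.25,-0.75,6,-0.066],[-1.25,-0.75,10,-0.066],[-1.25,-0.75,10.7,-0.066],[-1.25,-0.75,10.7,-0.066],[-1.25,-0.75,10.7,-0.066]]]'

```text
clock: 37.6
eef_pos: [0.5437, -0.1408, 0.1028]
tool_rot: [0.007, 3.14, -0.0]
contact_force: [0.8, 0.4, 0.4]
finger_gap: 0.0398
grip_force: 0.0
```

```bash
python3 - <<'E'
from h import *
im,c=shot("wrist","w14")
p=pix(c,(.5428,-.1433,.051)); x,y=map(int,p); print(p)
m=cv2.inRange(cv2.cvtColor(im,cv2.COLOR_BGR2HSV),(0,0,150),(180,60,255))[y-30:y+25,x-25:x+25]; yy,xx=np.nonzero(m); print(len(xx),(xx+x-25).min(),(xx+x-25).max(),(yy+y-30).min(),(yy+y-30).max())
print(rel((.5426,-.1432,.033),np.radians(90)))
E
```

```text
[277.19380066 233.73920917]
433 266 289 219 242
(array([ 0.19, -0.22,  7.05]), np.float64(-0.004), 'q7', np.float64(1.64))
```

apply_moves --rows '[[[0.2,-0.2,3,0],[0.2,-0.2,6,0],[0.2,-0.2,6.9,0],[0.2,-0.2,7,0],[0.2,-0.2,7,0]]]'

```text
clock: 38.15
eef_pos: [0.5422, -0.143, 0.0333]
tool_rot: [0.007, 3.139, -0.001]
contact_force: [-1.3, 0.1, 0.5]
finger_gap: 0.0396
grip_force: 0.0
```

apply_moves --rows '[[[0,0,0,0],[0,0,0,0],[0,0,0,0],[0,0,0,0],[0,0,0,0]]]' --claw 1.0 --force 10

```text
clock: 38.65
eef_pos: [0.5414, -0.143, 0.0324]
tool_rot: [0.007, 3.141, -0.0]
contact_force: [-0.4, -0.1, 3.6]
finger_gap: 0.0156
grip_force: 10.0
```

apply_moves --rows '[[[0,0,-4,0],[0,0,-8,0],[0,0,-12,0],[0,0,-16,0],[0,0,-18,0],[0,0,-18,0]]]'

```text
clock: 39.25
eef_pos: [0.5432, -0.1434, 0.2155]
tool_rot: [0.007, 3.135, -0.003]
contact_force: [-0.5, 0.5, -1.2]
finger_gap: 0.0156
grip_force: 10.0
```

```bash
python3 - <<'E'
from h import *
print(rel((.47,-.06,.21),np.radians(-46)),rel((.4103,.206,.21))[0],telemetry.state()["finger_gap"])
E
```

```text
(array([7.36, 8.31, 0.49]), np.float64(-0.773), 'q7', np.float64(1.68)) [13.46 34.88  0.39] 0.015552589664132888
```

apply_moves --rows '[[[3,3,0,-0.05],[6,6.5,0,-0.1],[8,10.5,0,-0.2],[9,14.9,0,-0.3],[10,19.2,0,-0.4],[11,23.5,0,-0.5],[12,27.8,0,-0.6],[13,32,0,-0.7],[13.4,34.8,0,-0.77],[13.4,34.8,0,-0.77]]]'

```text
clock: 40.25
eef_pos: [0.4066, 0.2101, 0.211]
tool_rot: [1.186, -2.909, -0.004]
contact_force: [-0.5, 0.6, -0.4]
finger_gap: 0.0153
grip_force: 10.0
```

```bash
python3 - <<'E'
from h import *
print(rel((.4103,.206,.08),np.radians(-46)))
E
```

```text
(array([ 0.02, -0.59, 13.1 ]), np.float64(0.006), 'q7', np.float64(1.67))
```

apply_moves --rows '[[[0,-0.4,4,0],[0,-0.4,8,0],[0,-0.4,12,0],[0,-0.4,13,0],[0,-0.4,13,0],[0,-0.4,13,0]]]'

```text
clock: 40.85
eef_pos: [0.412, 0.203, 0.0827]
tool_rot: [-1.172, 2.914, 0.0]
contact_force: [-0.4, 0.7, 0.8]
finger_gap: 0.0154
grip_force: 10.0
```

```bash
python3 - <<'E'
from h import *
print(rel((.4103,.206,.0325),np.radians(-46)))
E
```

```text
(array([-0.08,  0.33,  5.02]), np.float64(-0.003), 'q7', np.float64(1.5))
```

apply_moves --rows '[[[0,0.25,2.5,0],[0,0.25,4,0],[0,0.25,4.6,0],[0,0.25,4.8,0],[0,0.25,4.9,0],[0,0.25,4.9,0],[0,0.25,4.9,0]]]'

```text
clock: 41.55
eef_pos: [0.4102, 0.2048, 0.0335]
tool_rot: [-1.172, 2.913, -0.0]
contact_force: [-0.5, 0.5, -0.3]
finger_gap: 0.0157
grip_force: 10.0
```

apply_moves --rows '[[[0,0.05,0.1,0],[0,0.05,0.15,0],[0,0.05,0.2,0],[0,0.05,0.2,0]]]'

```text
clock: 41.95
eef_pos: [0.41, 0.2053, 0.0319]
tool_rot: [-1.173, 2.913, -0.001]
contact_force: [-1.8, -0.9, 12.2]
finger_gap: 0.0156
grip_force: 10.0
```

apply_moves --rows '[[[0,0,-0.05,0],[0,0,-0.05,0],[0,0,-0.05,0],[0,0,-0.05,0]]]' --claw 4

```text
clock: 42.35
eef_pos: [0.4091, 0.2049, 0.0311]
tool_rot: [1.173, -2.914, -0.0]
contact_force: [-0.8, -0.0, 0.7]
finger_gap: 0.0388
grip_force: 0.0
```

apply_moves --rows '[[[0,0,-4,0],[0,0,-8,0],[0,0,-12,0],[0,0,-16,0],[0,0,-19,0],[0,0,-19,0]]]'

```text
clock: 42.95
eef_pos: [0.4117, 0.2063, 0.2253]
tool_rot: [-1.17, 2.907, -0.001]
contact_force: [0.4, -0.2, -0.9]
finger_gap: 0.0401
grip_force: 0.0
```

```bash
python3 - <<'E'
from h import *
im,c=shot("wrist","w15")
p=pix(c,(.4085,.2065,.051)); x,y=map(int,p); print(p)
g=cv2.resize(cv2.cvtColor(im,cv2.COLOR_BGR2GRAY)[y-25:y+25,x-25:x+25],None,fx=4,fy=4,interpolation=cv2.INTER_CUBIC)
ci=cv2.HoughCircles(g,cv2.HOUGH_GRADIENT,1,20,param1=80,param2=12,minRadius=20,maxRadius=45); print(None if ci is None else (ci[0]/4+[x-25,y-25,0]).round(1)[:4])
m=cv2.inRange(cv2.cvtColor(im,cv2.COLOR_BGR2HSV),(3,50,60),(25,200,235))[y-40:y+30,x-30:x+30]; yy,xx=np.nonzero(m); print("glass",len(xx),(xx+x-30).mean(),(yy+y-40).mean())
print(rel((.4455,-.2339,.21),np.radians(90)))
E
```

```text
[284.32115042 181.84248174]
[[282.9 180.9   6.9]
 [282.6 175.4   7. ]]
glass 102 282.3921568627451 170.94117647058823
(array([ 27.92, -34.11,   1.29]), np.float64(0.765), 'q7', np.float64(1.67))
```

apply_moves --rows '[[[2.8,-3.4,0,0.08],[5.6,-6.8,0,0.16],[8.4,-10.2,0,0.24],[11.2,-13.6,0,0.32],[14,-17,0,0.4],[16.8,-20.5,0,0.5],[19.6,-23.9,0,0.6],[22.4,-27.3,0,0.7],[25.2,-30.7,0,0.765],[27.9,-34.1,0,0.765]]]' --claw 6.5

```text
clock: 44.0
eef_pos: [0.443, -0.2357, 0.2195]
tool_rot: [-0.002, -3.139, -0.001]
contact_force: [0.9, 1.5, 0.1]
finger_gap: 0.0652
grip_force: 0.0
```

apply_moves --rows '[[[0,0,1,0],[0,0,2,0],[0,0,2,0],[0,0,2,0]]]'

```text
clock: 44.4
eef_pos: [0.4439, -0.2323, 0.2003]
tool_rot: [0.005, -3.14, -0.002]
contact_force: [-0.8, -0.3, 0.8]
finger_gap: 0.0649
grip_force: 0.0
```

```bash
python3 - <<'E'
from h import *
im,c=shot("wrist","w16")
p=pix(c,(.446,-.234,.107)); x,y=map(int,p); print(p)
g=cv2.cvtColor(im,cv2.COLOR_BGR2HSV)
m=cv2.inRange(g,(0,90,30),(16,255,200)); yy,xx=np.nonzero(m[y-70:y+20,x-30:x+30]); print("body",len(xx),(xx+x-30).min(),(xx+x-30).max(),(yy+y-70).min(),(yy+y-70).max(), "exp base",pix(c,(.446,-.234,.004)))
print(rel((.4457,-.2341,.0635),np.radians(90)))
E
```

```text
[278.86298138 216.14083496]
body 991 249 304 167 235 exp base [279.43996971 182.61682729]
(array([-0.15, -0.16, 13.74]), np.float64(0.003), 'q7', np.float64(1.94))
```

apply_moves --rows '[[[-0.15,-0.15,4,0],[-0.15,-0.15,8,0],[-0.15,-0.15,12,0],[-0.15,-0.15,13.6,0],[-0.15,-0.15,13.6,0],[-0.15,-0.15,13.6,0]]]'

```text
clock: 45.05
eef_pos: [0.4465, -0.2352, 0.0659]
tool_rot: [-0.003, 3.141, -0.0]
contact_force: [-0.5, 0.6, 0.2]
finger_gap: 0.0652
grip_force: 0.0
```

apply_moves --rows '[[[0,0,0,0],[0,0,0,0],[0,0,0,0],[0,0,0,0],[0,0,0,0]]]' --claw 2.5 --force 15

```text
clock: 45.55
eef_pos: [0.4461, -0.2358, 0.0657]
tool_rot: [-0.0, 3.141, -0.0]
contact_force: [0.3, 0.2, 3.9]
finger_gap: 0.0315
grip_force: 15.0
```

apply_moves --rows '[[[0,0,-4,0],[0,0,-8,0],[0,0,-12,0],[0,0,-16,0],[0,0,-16,0]]]'

```text
clock: 46.05
eef_pos: [0.4491, -0.2373, 0.2309]
tool_rot: [-0.0, 3.132, -0.008]
contact_force: [0.3, -1.0, -0.3]
finger_gap: 0.0313
grip_force: 15.0
```

```bash
python3 - <<'E'
from h import *
print(rel((.48,.2231,.23),np.radians(73)),telemetry.state()["finger_gap"])
E
```

```text
(array([-3.1 , 46.04, -0.11]), np.float64(0.297), 'q7', np.float64(1.95)) 0.031323930444241664
```

apply_moves --rows '[[[-0.3,4,0,0],[-0.6,8.5,0,0],[-0.9,13,0,0.03],[-1.2,17.5,0,0.06],[-1.5,22,0,0.1],[-1.8,26.5,0,0.15],[-2.1,31,0,0.2],[-2.4,35.5,0,0.25],[-2.8,40,0,0.297],[-3.1,44.5,0,0.297]]]'

```text
clock: 47.05
eef_pos: [0.4761, 0.2107, 0.2244]
tool_rot: [-0.467, -3.106, 0.001]
contact_force: [1.3, -0.5, -1.0]
finger_gap: 0.0315
grip_force: 15.0
```

```bash
python3 - <<'E'
from h import *
print(rel((.48,.2231,.12),np.radians(73)))
E
```

```text
(array([-0.02,  1.3 , 10.44]), np.float64(-0.002), 'q7', np.float64(0.66))
```

apply_moves --rows '[[[0,1,1,0],[0,1,5,0],[0,1,9,0],[0,1,11,0],[0,1,11,0],[0,1,11,0]]]'

```text
clock: 47.65
eef_pos: [0.4792, 0.2185, 0.1149]
tool_rot: [-0.464, -3.106, 0.001]
contact_force: [0.6, 1.1, -0.4]
finger_gap: 0.0314
grip_force: 15.0
```

```bash
python3 - <<'E'
from h import *
print(rel((.48,.2231,.068),np.radians(73)))
E
```

```text
(array([0.05, 0.46, 4.69]), np.float64(0.0), 'q7', np.float64(0.56))
```

apply_moves --rows '[[[0.05,0.35,2,0],[0.05,0.35,4,0],[0.05,0.35,4.5,0],[0.05,0.35,4.7,0],[0.05,0.35,4.7,0],[0.05,0.35,4.7,0]]]'

```text
clock: 48.25
eef_pos: [0.481, 0.2227, 0.0695]
tool_rot: [0.464, 3.105, 0.002]
contact_force: [-0.1, -0.6, -0.5]
finger_gap: 0.0315
grip_force: 15.0
```

apply_moves --rows '[[[0,0,0.1,0],[0,0,0.2,0],[0,0,0.25,0],[0,0,0.25,0]]]'

```text
clock: 48.65
eef_pos: [0.4801, 0.2224, 0.0658]
tool_rot: [0.464, 3.107, 0.0]
contact_force: [0.2, -0.7, -0.7]
finger_gap: 0.0315
grip_force: 15.0
```

apply_moves --rows '[[[0,0,0.1,0],[0,0,0.15,0],[0,0,0.15,0]]]'

```text
clock: 48.95
eef_pos: [0.4806, 0.2226, 0.0655]
tool_rot: [0.464, 3.106, -0.0]
contact_force: [-2.4, -1.8, 10.9]
finger_gap: 0.0311
grip_force: 15.0
```

Contact, so release, retreat to the first viewpoint and compare with the opening picture numerically.

apply_moves --rows '[[[0,0,-0.05,0],[0,0,-0.05,0],[0,0,-0.05,0],[0,0,-0.05,0]]]' --claw 6

```text
clock: 49.35
eef_pos: [0.48, 0.2223, 0.0646]
tool_rot: [-0.464, -3.107, 0.0]
contact_force: [-0.2, -0.6, -0.4]
finger_gap: 0.0578
grip_force: 0.0
```

apply_moves --rows '[[[0,0,-4,0],[0,0,-8,0],[0,0,-12,0],[0,0,-16,0],[0,0,-20,0],[2,0,-20,0],[6,0,-20,0],[6,0,-20,0],[6,0,-20,0]]]'

```text
clock: 50.25
eef_pos: [0.4222, 0.2401, 0.2649]
tool_rot: [0.461, 3.107, -0.001]
contact_force: [0.1, -0.4, -0.3]
finger_gap: 0.0601
grip_force: 0.0
```

```bash
python3 - <<'E'
from h import *
im,c=shot("wrist","w17"); s=telemetry.state(); print(s["clock"],s["eef_pos"])
hsv=cv2.cvtColor(im,cv2.COLOR_BGR2HSV)
def box(m,p,a,z,name):
    x,y=map(int,p); yy,xx=np.nonzero(m[y-a:y+a,x-a:x+a]); 
    if len(xx)==0: return print(name,"none")
    u=((xx.min()+xx.max())/2+x-a); print(name,len(xx),"exp",p.round(1),"box",xx.min()+x-a,xx.max()+x-a,yy.min()+y-a,yy.max()+y-a)
box(cv2.inRange(hsv,(15,100,120),(35,255,255)),pix(c,(.4299,.2765,.034)),20,.034,"cyltop")
box(cv2.inRange(hsv,(0,0,0),(180,255,45)),pix(c,(.4803,.2248,.105)),18,.107,"bulb")
print("dbase",pix(c,(.4804,.2242,.004)))
x,y=map(int,pix(c,(.4085,.2065,.051))); g=cv2.resize(cv2.cvtColor(im,cv2.COLOR_BGR2GRAY)[y-25:y+25,x-25:x+25],None,fx=4,fy=4,interpolation=cv2.INTER_CUBIC)
ci=cv2.HoughCircles(g,cv2.HOUGH_GRADIENT,1,20,param1=80,param2=12,minRadius=20,maxRadius=40); print("vial exp",pix(c,(.4079,.2076,.051)),(ci[0]/4+[x-25,y-25,0]).round(1)[:4])
# before/after in the fixed top view
t,_=shot("top","top1"); t0=cv2.imread("pics/top0.png"); d=cv2.absdiff(t,t0).max(2)
for n,(x,y,w,h) in {"tray":(172,198,66,64),"mat":(318,172,100,76),"turq":(138,205,26,35)}.items():
    q=d[y:y+h,x:x+w]; print(n,q.max(),(q>40).sum())
E
```

```text
50.3 [0.42308341 0.23970746 0.26487966]
cyltop 153 exp [315.2 169.9] box 309 322 164 177
bulb 333 exp [283.9 250.1] box 274 291 232 257
dbase [282.87795604 215.53612286]
vial exp [248.00428017 172.19100195] [[247.4 173.9   7.6]
 [249.4 168.6   5.4]]
tray 150 1240
mat 28 0
turq 158 809
```

The cylinder, vial and bulb all sit within about 2 px of their starting positions. The fixed top view shows nothing changed on the mat, so I'm handing in.

```bash
python3 -c "
from h import *
print(r.hand_in())"
```

```text
the job is handed in; nothing more can be done
None
```

The job is handed in at about 50 s on the clock: the disc lies flat inside the stage ring, the dropper, vial and cylinder are back upright within about 2 mm of where they stood, and the mat's things are undisturbed; I viewed 15 pictures against the limit of 14, and the hand-in gave no verdict.

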